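# Clear a sole-cutting die bed and press in its guide sleeves

### The job

Take the shoe brush from its cork pad and sweep every rubber offcut off the steel die bed into the scrap tray at the bed's far end, using only the brush on the offcuts, never the fingers. Only once the bed is clear, press home every 36 mm brass guide sleeve on the bench (there may be three or four) into an empty bore of the bed, any bore, until its shoulder sits flush on the plate all round, and leave the thinner and the thicker look-alike sleeves where they stand. Finish with the brush standing bristles down on the middle of its pad, lengthwise along it, and do not disturb the other things on the bench.

Things in the scene. Friction and masses are not known exactly. Their poses are not given: they have to be found in the camera images.
- bed: Fixed steel plate, 210 mm (its x) by 204 mm (its y), top 50 mm above the bench. Origin under its centre, at bench height. Fences 12 mm wide rise 15 mm above the top along both y edges (lane 180 mm wide between); both x ends are open, nothing stands before the -x end. At the +x end: scrap tray, x = 105 to 231 mm, 192 mm wide inside, 50 mm deep, walls no higher than the plate. Four bores.
- tray (a point): Centre of the scrap tray's inner floor (6 mm above the bench, 168 mm from the bed's origin along the bed's +x).
- bore1 (a point): Centre of a bore's mouth, level with the plate's top (50 mm above the bench), at -50, 50 mm in the bed's x, y. All bores are alike: 37.6 mm wide, blind, 34 mm deep. Spring-loaded keepers in its wall, 9 to 25 mm down, grip a 36 mm sleeve: pushing it home takes roughly 5 to 15 N down; it does not sink home by its weight.
- bore2 (a point): Centre of a bore's mouth, level with the plate's top (50 mm above the bench), at -50, -50 mm in the bed's x, y. All bores are alike: 37.6 mm wide, blind, 34 mm deep. Spring-loaded keepers in its wall, 9 to 25 mm down, grip a 36 mm sleeve: pushing it home takes roughly 5 to 15 N down; it does not sink home by its weight.
- bore3 (a point): Centre of a bore's mouth, level with the plate's top (50 mm above the bench), at 50, 50 mm in the bed's x, y. All bores are alike: 37.6 mm wide, blind, 34 mm deep. Spring-loaded keepers in its wall, 9 to 25 mm down, grip a 36 mm sleeve: pushing it home takes roughly 5 to 15 N down; it does not sink home by its weight.
- bore4 (a point): Centre of a bore's mouth, level with the plate's top (50 mm above the bench), at 50, -50 mm in the bed's x, y. All bores are alike: 37.6 mm wide, blind, 34 mm deep. Spring-loaded keepers in its wall, 9 to 25 mm down, grip a 36 mm sleeve: pushing it home takes roughly 5 to 15 N down; it does not sink home by its weight.
- sleeve1_mid (a point): 36 mm brass guide sleeve, upright on the bench (may be absent), 0.3 kg. Point on its axis half-way up its 80 mm; z up its axis. From the bottom: spigot 36 mm wide, 30 mm long, tapering to 30 mm over its lowest 10 mm; shoulder 50 mm wide, 8 mm thick (underside 10 mm below this point); neck 36 mm wide, 42 mm long, to grip, 16 mm hole in its top. Seated, this point is 10 mm above the bore's mouth.
- sleeve2_mid (a point): 36 mm brass guide sleeve, upright on the bench (may be absent), 0.3 kg. Point on its axis half-way up its 80 mm; z up its axis. From the bottom: spigot 36 mm wide, 30 mm long, tapering to 30 mm over its lowest 10 mm; shoulder 50 mm wide, 8 mm thick (underside 10 mm below this point); neck 36 mm wide, 42 mm long, to grip, 16 mm hole in its top. Seated, this point is 10 mm above the bore's mouth.
- sleeve3_mid (a point): 36 mm brass guide sleeve, upright on the bench (may be absent), 0.3 kg. Point on its axis half-way up its 80 mm; z up its axis. From the bottom: spigot 36 mm wide, 30 mm long, tapering to 30 mm over its lowest 10 mm; shoulder 50 mm wide, 8 mm thick (underside 10 mm below this point); neck 36 mm wide, 42 mm long, to grip, 16 mm hole in its top. Seated, this point is 10 mm above the bore's mouth.
- sleeve4_mid (a point): 36 mm brass guide sleeve, upright on the bench (may be absent), 0.3 kg. Point on its axis half-way up its 80 mm; z up its axis. From the bottom: spigot 36 mm wide, 30 mm long, tapering to 30 mm over its lowest 10 mm; shoulder 50 mm wide, 8 mm thick (underside 10 mm below this point); neck 36 mm wide, 42 mm long, to grip, 16 mm hole in its top. Seated, this point is 10 mm above the bore's mouth.
- thin_mid (a point): Look-alike sleeve, too thin: 80 mm tall, neck and spigot 26 mm wide, shoulder 40 mm. Point on its axis half-way up. Not to be moved.
- thick_mid (a point): Look-alike sleeve, too thick: 80 mm tall, neck and spigot 46 mm wide, shoulder 60 mm. Point on its axis half-way up. Not to be moved.
- scrap1_mid (a point): Black rubber heel offcut, D-shaped slab 65 mm long (its y) by 42 mm wide (its x), 22 mm thick, lying flat on the bed (may be absent). Point near its centre, half-way up. About 50 g.
- scrap2_mid (a point): Black rubber heel offcut, D-shaped slab 65 mm long (its y) by 42 mm wide (its x), 22 mm thick, lying flat on the bed (may be absent). Point near its centre, half-way up. About 50 g.
- scrap3_mid (a point): Black rubber heel offcut, D-shaped slab 65 mm long (its y) by 42 mm wide (its x), 22 mm thick, lying flat on the bed (may be absent). Point near its centre, half-way up. About 50 g.
- scrap4_mid (a point): Black rubber heel offcut, D-shaped slab 65 mm long (its y) by 42 mm wide (its x), 22 mm thick, lying flat on the bed (may be absent). Point near its centre, half-way up. About 50 g.
- brush_mid (a point): Wooden shoe brush standing on its bristles, 74 mm tall, 0.2 kg. Point at its centre, 37 mm above the bristle ends; x along its length, z up. Rigid black bristle block 150 x 56 mm, 26 mm high; then a board 156 x 58 mm up to 36 mm; then a grip rail 150 mm long, 36 mm wide (along y), from 36 to 74 mm above the bristle ends, to be gripped across.
- pad: Fixed cork pad for the brush, 200 mm long (its x) by 90 mm wide (its y), 6 mm thick. Origin at its centre at bench height.
- gluetin: Bystander: round glue tin, 80 mm wide, 110 mm tall, origin under its centre.
- spool: Bystander: wooden thread spool, 48 mm wide, 70 mm tall, origin under its centre.

How it is judged (in metres and radians):
On the way, in this order (a step that is already met when the one before it is completed fails the run):
1. the brush is lifted from its pad (height (world z) of brush_mid above 0.075 m), for 0.1 s.
2. every offcut lies in the scrap tray while the sleeves still stand on the bench (x of scrap1_mid in the frame of bed between 0.108 and 0.232 m and y of scrap1_mid in the frame of bed between -0.098 and 0.098 m and height (world z) of each of scrap1_mid, scrap2_mid, scrap3_mid, scrap4_mid below 0.05 m and x of scrap2_mid in the frame of bed between 0.108 and 0.232 m and y of scrap2_mid in the frame of bed between -0.098 and 0.098 m and x of scrap3_mid in the frame of bed between 0.108 and 0.232 m and y of scrap3_mid in the frame of bed between -0.098 and 0.098 m and x of scrap4_mid in the frame of bed between 0.108 and 0.232 m and y of scrap4_mid in the frame of bed between -0.098 and 0.098 m and height (world z) of each of sleeve1_mid, sleeve2_mid, sleeve3_mid, sleeve4_mid below 0.048 m), for 0.2 s.
At the end, for the whole second after the job is handed in: Each 36 mm sleeve upright in a bore, shoulder within 2 mm of the plate, axis within 3 mm; each offcut in the scrap tray, below the plate top; brush on its bristles on the pad, centre within 30 mm, length within 0.35 rad of the pad; thin and thick sleeves within 30 mm of their start (((z of sleeve1_mid in the frame of bore1 below 0.012 m and horizontal distance between sleeve1_mid and bore1 below 0.003 m and angle between sleeve1_mid's own z axis and vertical below 0.06 rad) or (z of sleeve1_mid in the frame of bore2 below 0.012 m and horizontal distance between sleeve1_mid and bore2 below 0.003 m and angle between sleeve1_mid's own z axis and vertical below 0.06 rad) or (z of sleeve1_mid in the frame of bore3 below 0.012 m and horizontal distance between sleeve1_mid and bore3 below 0.003 m and angle between sleeve1_mid's own z axis and vertical below 0.06 rad) or (z of sleeve1_mid in the frame of bore4 below 0.012 m and horizontal distance between sleeve1_mid and bore4 below 0.003 m and angle between sleeve1_mid's own z axis and vertical below 0.06 rad)) and ((z of sleeve2_mid in the frame of bore1 below 0.012 m and horizontal distance between sleeve2_mid and bore1 below 0.003 m and angle between sleeve2_mid's own z axis and vertical below 0.06 rad) or (z of sleeve2_mid in the frame of bore2 below 0.012 m and horizontal distance between sleeve2_mid and bore2 below 0.003 m and angle between sleeve2_mid's own z axis and vertical below 0.06 rad) or (z of sleeve2_mid in the frame of bore3 below 0.012 m and horizontal distance between sleeve2_mid and bore3 below 0.003 m and angle between sleeve2_mid's own z axis and vertical below 0.06 rad) or (z of sleeve2_mid in the frame of bore4 below 0.012 m and horizontal distance between sleeve2_mid and bore4 below 0.003 m and angle between sleeve2_mid's own z axis and vertical below 0.06 rad)) and ((z of sleeve3_mid in the frame of bore1 below 0.012 m and horizontal distance between sleeve3_mid and bore1 below 0.003 m and angle between sleeve3_mid's own z axis and vertical below 0.06 rad) or (z of sleeve3_mid in the frame of bore2 below 0.012 m and horizontal distance between sleeve3_mid and bore2 below 0.003 m and angle between sleeve3_mid's own z axis and vertical below 0.06 rad) or (z of sleeve3_mid in the frame of bore3 below 0.012 m and horizontal distance between sleeve3_mid and bore3 below 0.003 m and angle between sleeve3_mid's own z axis and vertical below 0.06 rad) or (z of sleeve3_mid in the frame of bore4 below 0.012 m and horizontal distance between sleeve3_mid and bore4 below 0.003 m and angle between sleeve3_mid's own z axis and vertical below 0.06 rad)) and ((z of sleeve4_mid in the frame of bore1 below 0.012 m and horizontal distance between sleeve4_mid and bore1 below 0.003 m and angle between sleeve4_mid's own z axis and vertical below 0.06 rad) or (z of sleeve4_mid in the frame of bore2 below 0.012 m and horizontal distance between sleeve4_mid and bore2 below 0.003 m and angle between sleeve4_mid's own z axis and vertical below 0.06 rad) or (z of sleeve4_mid in the frame of bore3 below 0.012 m and horizontal distance between sleeve4_mid and bore3 below 0.003 m and angle between sleeve4_mid's own z axis and vertical below 0.06 rad) or (z of sleeve4_mid in the frame of bore4 below 0.012 m and horizontal distance between sleeve4_mid and bore4 below 0.003 m and angle between sleeve4_mid's own z axis and vertical below 0.06 rad)) and x of scrap1_mid in the frame of bed between 0.108 and 0.232 m and y of scrap1_mid in the frame of bed between -0.098 and 0.098 m and height (world z) of each of scrap1_mid, scrap2_mid, scrap3_mid, scrap4_mid below 0.05 m and x of scrap2_mid in the frame of bed between 0.108 and 0.232 m and y of scrap2_mid in the frame of bed between -0.098 and 0.098 m and x of scrap3_mid in the frame of bed between 0.108 and 0.232 m and y of scrap3_mid in the frame of bed between -0.098 and 0.098 m and x of scrap4_mid in the frame of bed between 0.108 and 0.232 m and y of scrap4_mid in the frame of bed between -0.098 and 0.098 m and horizontal distance between brush_mid and pad below 0.03 m and height (world z) of brush_mid below 0.052 m and angle between brush_mid's own z axis and vertical below 0.1 rad and angle between the x axis of brush_mid and the x axis of pad, either way round below 0.35 rad and distance of each of thin_mid, thick_mid from where it was at the start of the episode below 0.03 m); the robot touches nothing.
It fails at once if the fingers touch an offcut (contact force between the fingers and scrap1 above 1 N or contact force between the fingers and scrap2 above 1 N or contact force between the fingers and scrap3 above 1 N or contact force between the fingers and scrap4 above 1 N).
It fails at once if the thin or thick sleeve is moved or knocked over (distance of any of thin_mid, thick_mid from where it was at the start of the episode above 0.03 m or angle between any of thin_mid, thick_mid's own z axis and vertical above 0.5 rad).
It fails at once if the glue tin or thread spool on the bench is pushed aside (distance of any of gluetin, spool from where it was at the start of the episode above 0.03 m).
Of sleeve1, sleeve2, sleeve3, sleeve4 only 3 to 4 are there at a start; the rules pass over those that are not, and their reading is None.
Of scrap1, scrap2, scrap3, scrap4 only 2 to 4 are there at a start; the rules pass over those that are not, and their reading is None.
At some moment in a run one of brush, scrap1, scrap2, scrap3, scrap4 may be knocked a few centimetres aside while the robot is not near it.
It also fails if it takes over 210 s, if anything falls off the work surface, if the arm or the gripper's body presses on something with over 40 N, if the wrist force passes 120 N, or if a joint passes its speed limit or range.

### The arm

A 6-joint arm with a two-finger parallel gripper is mounted at the origin on the work surface. World frame = base frame: x ahead of the robot, y to its left, z up, the work surface at z = 0. Lengths are in mm, angles in rad, forces in N, time in s.
With the tool pointing down it reaches from about 325 to 875 mm from the base axis. Payload 4.4 kg.
Tool frame: the origin (TCP) lies on the centre line of the jaws, within the pads' length; the fingertips stand ahead of it and the grasp point (between the pads) lies 6 mm ahead of it (ctrl.tcp_to_tips is the z of the fingertips in the tool frame, in mm); z points along the fingers, y is the line along which they close (so a half turn about z gives the same grasp; the last joint's range is limited). The gripper opens to 85 mm and grips with 20 to 120 N. Pads are 22 mm wide; open, the fingers measure 114 mm over their backs; the gripper's body (76 mm by 85 mm) begins 54 mm behind the grasp point. The pads swing forward as they close: fully open they stand 13 mm farther back than shut.
Start: joints at [-1.425, 0.207, 1.542, -0, 1.393, -0.15], TCP at [168.153, -549.865, 225.282] pointing down, gripper open.
Joint ranges: [-2.73, 2.73], [-0.86, 2.22], [0.23, 2.46], [-1.11, 4.25], [0.08, 2.63], [-2.82, 2.82]. Speed limits (rad/s): [2.79, 2.79, 3.14, 3.14, 3.14, 3.14].

### API

Orientations are given as a 3x3 rotation matrix whose columns are the frame's x, y, z axes.
In Python, from plant import ctrl, sensors, optics gives the robot as it stands. Calls block until the motion is done:
- ctrl.move_ptp(position, orientation): joint-space move of the TCP to a pose.
- ctrl.move_l(position, rot=None, vel=150, threshold=None): straight line of the TCP; rot=None keeps the orientation; vel is the mean speed in mm/s. With threshold (N) it stops when the force on the tool has changed by that much, and returns True; else False.
- ctrl.set_joints(angles): joint-space move.
- ctrl.gripper_to(opening, force=None): finger opening in mm; force is the grip in N (None keeps the last); returns when the fingers have stopped.
- ctrl.hold(seconds).
- ctrl.solve_ik(position, orientation): joint angles nearest the present ones, or None.
- sensors.read_state(): the state.
- optics.grab_frame(name): name is "side" or "top" or "wrist"; returns (picture, depth): 420x560x3 uint8, red, green, blue; 420x560 float32, mm along the optical axis (not along the pixel's ray), 0 where there is no reading.
- optics.camera_params(name): a dict with "mtx" (3x3 intrinsics, pixels), "R" (3x3) and "t" (3): a world point X has camera coordinates R X + t; the wrist camera has in their place "T_tool_cam" (4x4, takes a point from camera to tool coordinates, whose origin is the TCP and whose axes are the flange's). Camera axes: x right, y down, z forward; pixel columns grow to the right and rows downward; lengths in mm; the calibration is good to about 2 mm. A picture is of the moment at which its call begins: read the wrist's pose just before it. camera_params takes no time and is no camera call.
A pose or a line that the arm cannot do raises ctrl.MotionError and nothing moves.
- ctrl.finish_job(): hands the job in; it is judged then, once.
The state is a dict: "t": time; "q": joint angles; "qvel": joint speeds; "tau": joint torques, N m; "eef_pos": TCP position; "eef_rot": TCP orientation; "force": force on the tool from outside, world axes, zero at the start; "wrist_torque": the same for the moment, N m; "grip_width": finger opening in mm; "grasp_force": force on a finger pad.
Only numpy, scipy, OpenCV 4.12 (cv2) and the standard library are available. Lean on these libraries where they do the work, as an engineer would, in place of code of your own. Each camera call takes 0.05 s, during which the arm holds its last target. There are 200 camera calls.

## Working session

There is one attempt and no reset: what is moved stays moved. The work goes in short steps, each a Python script; the robot and the scene stay as the last script left them, time stands still between calls to the robot, and variables do not carry over. Pictures are saved under pics/ and viewed, at most 14 in all, crops included, and the job is handed in when it is done.

```bash
mkdir -p pics; ls; python3 - <<'E'
from plant import ctrl, sensors, optics
import cv2, numpy as np
for n in ("top","side"):
    p,d=optics.grab_frame(n); cv2.imwrite(f"pics/{n}0.png",p[:,:,::-1]); np.save(f"pics/{n}0.npy",d)
    c=optics.camera_params(n); print(n,c["mtx"].tolist(),np.round(c["R"],3).tolist(),c["t"], (d>0).mean())
print(optics.camera_params("wrist"), ctrl.tcp_to_tips)
print(sensors.read_state()["t"])
E
```

```text
pics
top [[395.8815111997781, 0.0, 281.68496288178716], [0.0, 395.8815111997781, 208.38685630318838], [0.0, 0.0, 1.0]] [[-0.022, -1.0, -0.009], [-0.995, 0.023, -0.096], [0.097, 0.007, -0.995]] [ -65.59273571  582.37986985 1102.22919887] 0.9961904761904762
side [[538.1044997784107, 0.0, 283.85656001606856], [0.0, 538.1044997784107, 214.268968249088], [0.0, 0.0, 1.0]] [[1.0, -0.006, -0.011], [-0.012, -0.716, -0.698], [-0.004, 0.698, -0.716]] [-559.37054377   24.34881398 1401.28395789] 0.9959948979591837
{'mtx': array([[294.00498505,   0.        , 277.52054368],
       [  0.        , 294.00498505, 207.65826671],
       [  0.        ,   0.        ,   1.        ]]), 'T_tool_cam': array([[ 2.19275165e-04, -9.52638753e-01, -3.04104191e-01,
         7.82050018e+01],
       [ 9.99999823e-01,  3.76838463e-04, -4.59433976e-04,
        -6.89299184e-02],
       [ 5.52272766e-04, -3.04104037e-01,  9.52638667e-01,
        -1.49059784e+02],
       [ 0.00000000e+00,  0.00000000e+00,  0.00000000e+00,
         1.00000000e+00]])} 25.0
0.1
```

View pics/top0.png

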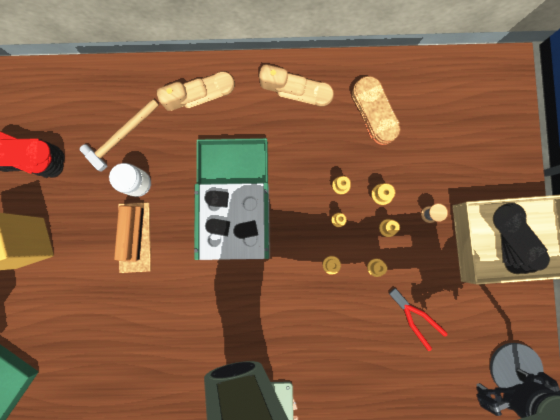

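View pics/side0.png

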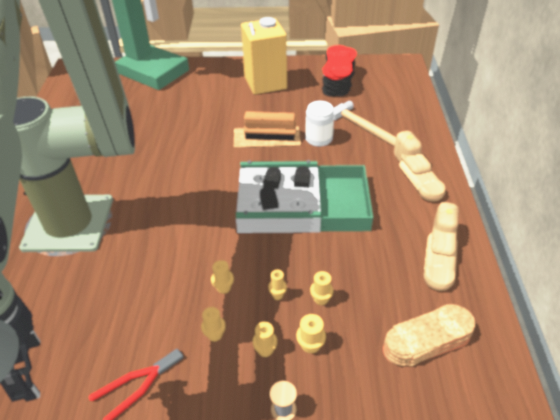

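The top view shows the bed at about (232,222) with the tray above it and three offcuts at (217,198), (217,227) and (246,229). The brush is on its pad at (130,235), the tin at (130,180) and the spool at (435,213). There are six sleeves between (332,185) and (390,268). The side view shows the same things. Next I'll measure them using depth.

```bash
cat > h.py <<'E'
from plant import ctrl, sensors, optics
import cv2, numpy as np
def cloud(name, save=None):
    c=optics.camera_params(name)
    if name=="wrist":
        s=sensors.read_state()
    p,d=optics.grab_frame(name)
    if save: cv2.imwrite(f"pics/{save}.png",p[:,:,::-1])
    v,u=np.mgrid[:420,:560]; K=c["mtx"]
    P=np.stack([(u-K[0,2])*d/K[0,0],(v-K[1,2])*d/K[1,1],d],-1)
    if name=="wrist":
        T=c["T_tool_cam"]; P=P@T[:3,:3].T+T[:3,3]; W=P@np.array(s["eef_rot"]).T+np.array(s["eef_pos"])
    else: W=(P-c["t"])@c["R"]
    W[d<=0]=np.nan
    return p,W
def blobs(mask,W,amin=15):
    n,l,st,_=cv2.connectedComponentsWithStats(mask.astype(np.uint8),connectivity=4)
    return [(st[i,4],W[l==i],l==i) for i in range(1,n) if st[i,4]>=amin]
def rect(X): # min area rect of world xy points
    (c,s,a)=cv2.minAreaRect(X[:,:2].astype(np.float32)); return np.round(c,1),np.round(s,1),round(a,1)
E
python3 - <<'E'
from h import *
p,W=cloud("top"); z=W[...,2]
ws=(W[...,0]>150)&(W[...,0]<800)&(abs(W[...,1])<520)
print("bench z",np.nanmedian(z[ws]))
for lo,hi in ((70,120),(55,70),(45,55)):
    print(lo,hi)
    for a,X,m in blobs(ws&(z>lo)&(z<hi),W,15): 
        v,u=np.nonzero(m); print(a,(int(u.mean()),int(v.mean())),rect(X),"z",np.round(np.percentile(X[:,2],[10,50,90]),1),"mean",np.round(X.mean(0)[:2],1))
E
```

```text
bench z 0.5557031593585511
70 120
791 (125, 178) (array([666.6, 343.1]), array([76.6, 76.9]), 17.8) z [ 88.1 108.6 111.6] mean [664.8 338.4]
117 (342, 182) (array([ 642.4, -247.8]), array([32.9, 35. ]), 43.8) z [77.1 79.6 81.8] mean [ 642.4 -247.5]
217 (385, 191) (array([ 614.5, -363.5]), array([44.5, 44.7]), 45.4) z [76.3 79.9 82.7] mean [ 614.1 -363.1]
239 (215, 197) (array([610.1, 103.1]), array([63.4, 41.3]), 81.7) z [70.6 72.3 74.6] mean [609.4 101.3]
19 (439, 206) (array([ 570.4, -509.5]), array([12.6, 17.1]), 63.1) z [70.5 71.3 72.9] mean [ 572.1 -510.1]
746 (122, 232) (array([520. , 356.9]), array([ 39.1, 149.7]), 84.9) z [75.4 78.9 81.4] mean [519.3 354.7]
27 (432, 210) (array([ 562.6, -489.7]), array([11.8, 22.3]), 87.2) z [70.2 71.  73. ] mean [ 562.6 -489.8]
50 (340, 218) (array([ 543.7, -237.3]), array([23.1, 25.2]), 43.2) z [76.4 79.9 81.9] mean [ 543.8 -237.8]
240 (216, 226) (array([530.6, 100.7]), array([62.5, 40.9]), 80.5) z [70.6 72.1 74.5] mean [530.8  98.9]
275 (245, 229) (array([520.5,  23.8]), array([40.9, 63.9]), 11.8) z [70.5 72.2 74.4] mean [521.7  22.1]
129 
[... 1523 characters left out ...]
), array([10.9,  8.4]), 1.6) z [49.  50.7 54.3] mean [ 645.5 -251.5]
3341 (232, 222) (array([546.4,  63.9]), array([180.3, 210.4]), 89.0) z [47.2 49.7 52.3] mean [543.9  60.6]
18 (133, 214) (array([573.8, 335. ]), array([ 3.7, 36.9]), 88.6) z [47.1 50.2 53.5] mean [571.8 335.6]
19 (339, 219) (array([ 545.3, -240.3]), array([11.7, 11. ]), 0.2) z [47.5 51.7 54.4] mean [ 545.1 -239.6]
26 (132, 231) (array([523.3, 338.5]), array([ 4.1, 53. ]), 86.3) z [47.4 51.6 53.9] mean [524.6 339. ]
19 (332, 265) (array([ 417.3, -215.5]), array([13.6,  8.8]), 0.5) z [46.4 49.5 52.5] mean [ 417.6 -215.4]
15 (378, 268) (array([ 407.5, -342. ]), array([ 7.9, 11.3]), 70.0) z [48.1 49.5 52.1] mean [ 407.5 -341.9]
```

```bash
cat >> h.py <<'E'
def R(deg):
    a=np.radians(deg); c,s=np.cos(a),np.sin(a); return np.array([[c,s,0],[s,-c,0],[0,0,-1.]])
def rail(W,c,r=110):
    z=W[...,2]; near=np.hypot(W[...,0]-c[0],W[...,1]-c[1])<r
    a,X,m=max(blobs(near&(z>72)&(z<88),W),key=lambda b:b[0])
    (cx,cy),(w,h),ang=cv2.minAreaRect(X[:,:2].astype(np.float32))
    if w<h: ang+=90
    ang=(ang+90)%180-90
    return np.array([cx,cy]),ang,(w,h),np.median(X[:,2])
E
python3 - <<'E'
from h import *
best=None
for th in (-5,175):
    q=ctrl.solve_ik([520,356.5,200],R(th)); print(th,None if q is None else np.round(q,2))
for th in (-91,89):
  for x in (430,672):
    q=ctrl.solve_ik([x,62,118],R(th)); print(th,x,None if q is None else np.round(q,2))
ctrl.gripper_to(85,80)
ctrl.move_ptp([520,356.5,200],R(-5))
p,W=cloud("wrist","w1"); print(rail(W,(520,356.5)))
p,W=cloud("top","t1")
for a,X,m in blobs((abs(W[...,1]-62)<85)&(abs(W[...,0]-546)<100)&(W[...,2]>66)&(W[...,2]<90),W,40): print(rect(X))
print(sensors.read_state()["t"])
E
```

```text
-5 [ 0.46  0.34  1.42 -0.    1.38  2.12]
175 [ 0.46  0.34  1.42 -0.    1.38 -1.02]
-91 430 None
-91 672 None
89 430 [-0.06  0.03  1.98 -0.    1.13 -0.04]
89 672 [-0.04  0.51  1.37 -0.    1.26 -0.02]
(array([521.8704834 , 357.79666138]), -4.1261138916015625, (35.55812454223633, 148.10691833496094), np.float64(80.18829799824657))
(array([609.6, 103.1]), array([63.4, 42.1]), 83.5)
(array([530.8, 100.8]), array([63.6, 41.3]), 79.1)
(array([520.6,  24.1]), array([41.8, 64.1]), 10.9)
3.8583
```

View pics/w1.png

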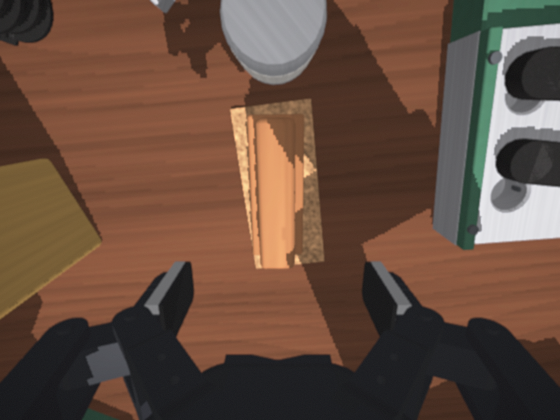

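The wrist view shows the brush on its pad at about (278,190), with the pad visible around it, and the tin at (273,30). The brush is at (522,358) with yaw -4°. I'll grip it and lift.

```bash
python3 - <<'E'
from h import *
ctrl.move_ptp([521.5,357.5,200],R(175.9))
ctrl.move_l([521.5,357.5,73],vel=120,threshold=15)
ctrl.gripper_to(30,80)
s=sensors.read_state(); print(s["grip_width"],s["grasp_force"],s["eef_pos"])
ctrl.move_l([521.5,357.5,220],vel=150)
s=sensors.read_state(); print(s["grip_width"],s["grasp_force"],s["t"])
p,W=cloud("top","t2")
hsv=cv2.cvtColor(p,cv2.COLOR_RGB2HSV)
# pad height band
b=(abs(W[...,2]-6)<5)&(abs(W[...,0]-520)<140)&(abs(W[...,1]-358)<100)
np.savez("pics/t2.npz",p=p,W=W)
for a,X,m in blobs(b&(W[...,2]>3.2),W,100): print(a,rect(X),np.median(X[:,2]))
cv2.imwrite("pics/t2c.png",cv2.resize(p[130:330,60:300,::-1],None,fx=3,fy=3))
E
```

```text
29.919786514732248 1.5499031357467175 [521.93784635 357.67489682  73.65169565]
30.125657681062545 0.0 9.4333
715 (array([508.8, 348.3]), array([ 93. , 199.9]), 88.9) 5.746535846313596
```

View pics/t2c.png

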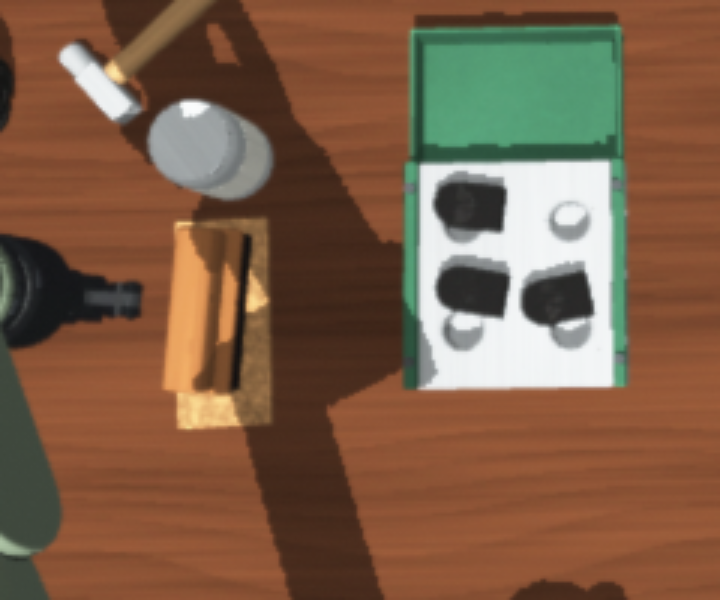

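The crop shows the brush still standing on its pad at about (205,305), so the grip missed. I'll measure the brush again from the wrist camera.

```bash
python3 - <<'E'
from h import *
d=np.load("pics/t2.npz"); print("top",rail(d["W"],(520,356)))
ctrl.gripper_to(85,80)
s=sensors.read_state(); print(s["eef_pos"],s["grip_width"])
for k in (0,1):
    if k: ctrl.move_ptp([521.5,357.5,200],R(-5))
    p,W=cloud("wrist",f"w2{k}"); print("wrist",rail(W,(520,356)))
E
```

```text
top (array([520.09558105, 355.78082275]), -4.0416107177734375, (37.14236068725586, 149.82940673828125), np.float64(78.99942803841826))
[521.51784574 357.52997791 220.03868355] 85.09137175719205
wrist (array([519.68682861, 357.56576538]), -4.285102844238281, (36.036739349365234, 147.66490173339844), np.float64(80.15088417736906))
wrist (array([521.84295654, 357.47024536]), -4.273529052734375, (36.111793518066406, 148.2543487548828), np.float64(80.25255438169134))
```

View pics/w20.png

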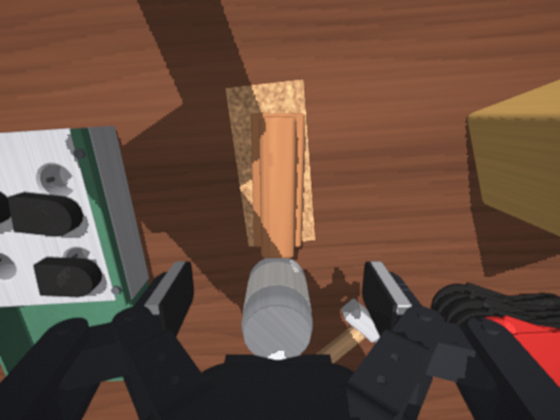

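The brush hasn't moved; it's at about (278,180) in this view. The jaws only just reached contact at the commanded 30 mm, so I'll close further with full force.

```bash
python3 - <<'E'
from h import *
ctrl.move_ptp([521,357.2,200],R(175.9))
print(ctrl.move_l([521,357.2,73],vel=120,threshold=15))
ctrl.gripper_to(0,80)
s=sensors.read_state(); print(s["grip_width"],s["grasp_force"],s["eef_pos"])
if s["grip_width"]>15:
    ctrl.move_l([521,357.2,100],vel=60)
    s=sensors.read_state(); print(s["grip_width"],s["grasp_force"],s["force"])
    ctrl.move_l([521,357.2,200],vel=150)
    p,W=cloud("top"); z=W[...,2]
    b=(abs(W[...,0]-505)<130)&(abs(W[...,1]-348)<70)&(z>3)&(z<11)
    for a,X,m in blobs(b,W,200): print(a,rect(X))
    s=sensors.read_state(); print(s["grip_width"],s["grasp_force"],s["t"])
    p,W=cloud("side","s3")
E
```

```text
False
-0.0411347933363622 2.807428827545664 [521.86587011 357.48766693  74.08850963]
```

```bash
python3 - <<'E'
from h import *
s=sensors.read_state(); print(s["force"],s["eef_pos"],s["eef_rot"])
a,_=optics.grab_frame("side"); b,_=optics.grab_frame("wrist")
a=cv2.resize(a[60:200,200:360],(560,490)); 
cv2.imwrite("pics/x4.png",a[:,:,::-1]); cv2.imwrite("pics/x5.png",b[:,:,::-1])
E
```

```text
[ 0.20752136 -0.83426471  5.64331412] [521.86587011 357.48766693  74.08850963] [[-9.97439093e-01  7.14956188e-02  1.90564974e-03]
 [ 7.14971281e-02  9.97440534e-01  7.35932882e-04]
 [-1.84815632e-03  8.70296710e-04 -9.99997913e-01]]
```

View pics/x4.png

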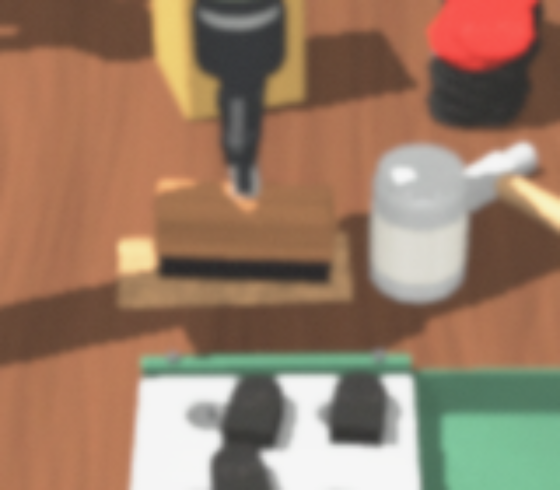

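View pics/x5.png

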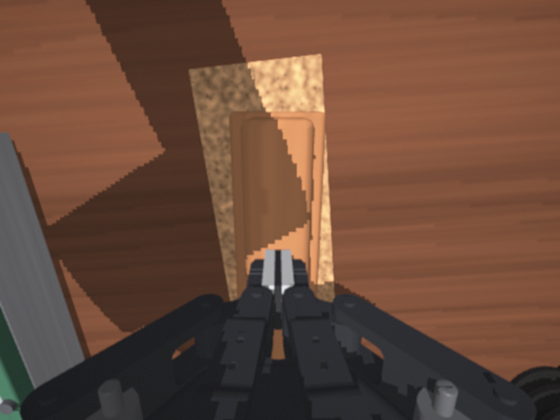

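The side crop shows closed fingers at (245,195), ending on top of the rail. The wrist view shows closed tips at (278,270) over the rail. I'll use depth to find where the tips really are.

```bash
python3 - <<'E'
from h import *
ctrl.move_l([521,357.2,140],vel=120)
for w in (0,40,85):
    ctrl.gripper_to(w,80)
    p,W=cloud("wrist"); s=sensors.read_state(); L=(W-np.array(s["eef_pos"]))@np.array(s["eef_rot"])
    # finger points: local |x|<14, any z, y around +-w/2
    m=(L[...,0]>8)&(L[...,0]<14)&(abs(abs(L[...,1])-w/2)<12)&(L[...,2]<45)
    print(w,s["grip_width"],np.round(np.percentile(L[m][:,2],[0,50,99,100]),1), np.round(np.percentile(L[m][:,1],[0,100]),1))
print("rail",rail(W,(520,356)),s["t"])
E
```

```text
0 0.19919822781834023 [-101.3  -77.2  -12.5   -8.3] [-12.  12.]
40 39.82205783936226 [-100.3  -64.1  -14.5   -9.6] [-32.  32.]
85 84.80838431132857 [-98.6 -65.7 -23.9 -20.1] [-54.5  54.5]
rail (array([519.99884033, 357.57437134]), -4.25177001953125, (36.07852554321289, 147.69732666015625), np.float64(80.1792915609445)) 19.675
```

Both depth and contact put the real fingertips about 7 mm behind the nominal TCP, not 25 mm ahead of it. I'll plan around the measured tips.

```bash
python3 - <<'E'
from h import *
ctrl.gripper_to(85,80)
print(ctrl.move_l([521,357.3,39],vel=80,threshold=12))
ctrl.gripper_to(0,90)
s=sensors.read_state(); print(s["grip_width"],s["grasp_force"],s["eef_pos"])
if s["grip_width"]>25:
    z0=s["eef_pos"][2]
    ctrl.move_l([521,357.3,60],vel=60)
    s=sensors.read_state(); print(s["grip_width"],s["grasp_force"],s["force"])
    ctrl.move_l([521,357.3,180],vel=150)
    p,W=cloud("top"); z=W[...,2]
    b=(abs(W[...,0]-505)<130)&(abs(W[...,1]-348)<70)&(z>3)&(z<11)
    for a,X,m in blobs(b,W,200): print(a,rect(X))
    s=sensors.read_state(); print(s["grip_width"],s["grasp_force"],s["t"])
    p,W=cloud("side","s3")
E
```

```text
False
35.126086167040654 90.05575776100159 [521.43373407 357.47401188  39.4769125 ]
34.90189675945955 89.7318971157074 [-0.41877652  0.55773615 -2.05219304]
1650 (array([509.2, 351.8]), array([199.5,  93.5]), 0.7)
34.87140162856123 89.75933790206909 23.3167
```

View pics/s3.png

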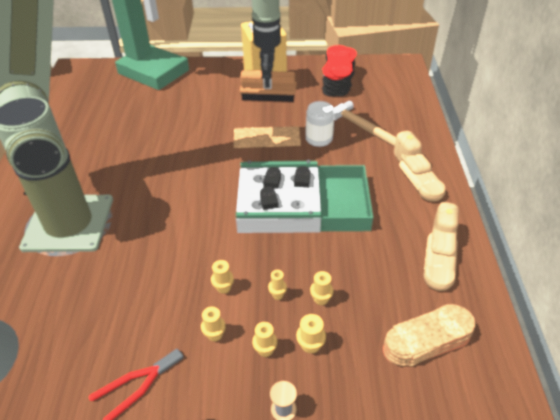

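The side view shows the brush hanging straight in the gripper at (267,85), clear of the pad. Now I'll sweep.

```bash
cat > sweep.py <<'E'
from h import *
import sys
y0,y1=float(sys.argv[1]),float(sys.argv[2])
Rs=R(89.3)
ctrl.move_ptp([430,y0,180],Rs)
p,W=cloud("top")
for a,X,m in blobs((abs(W[...,1]-62)<88)&(abs(W[...,0]-560)<95)&(W[...,2]>66)&(W[...,2]<90),W,40): print(rect(X))
print(ctrl.move_l([430,y0,86],vel=100,threshold=15))
print(ctrl.move_l([685,y1,86],vel=60,threshold=25)); s=sensors.read_state(); print(s["eef_pos"],s["force"],s["grip_width"])
ctrl.move_l([640,y1,86],vel=100)
ctrl.move_l([600,y1,200],vel=150)
ctrl.move_ptp([521,357.3,200],R(175.9))
p,W=cloud("top",sys.argv[3]); z=W[...,2]
b=(abs(W[...,1]-62)<98)&(W[...,0]>430)&(W[...,0]<790)
hsv=cv2.cvtColor(p,cv2.COLOR_RGB2HSV)
for a,X,m in blobs(b&(hsv[...,2]<70)&(z>5),W,40): print(a,rect(X),np.round(np.percentile(X[:,2],[5,50,95]),1))
print(sensors.read_state()["t"],sensors.read_state()["grip_width"])
cv2.imwrite("pics/%s.png"%sys.argv[3],cv2.resize(p[130:270,180:290,::-1],None,fx=4,fy=4))
E
python3 sweep.py 63.2 61 t6
```

```text
(array([609.7, 103.4]), array([64.1, 42.7]), 82.3)
(array([530.9, 101.4]), array([64.1, 41.4]), 79.3)
(array([520.4,  24. ]), array([42. , 63.8]), 11.4)
False
False
[684.92228983  61.00562444  85.99857689] [ 0.09959034  0.69629277 -2.85926195] 34.87588459078779
539 (array([709.8, 100.6]), array([76.8, 61.7]), 0.9) [12.8 28.7 49.3]
299 (array([719.4,  16. ]), array([61.8, 46.1]), 85.4) [23.5 27.6 31.5]
32.8667 34.767224330202254
```

View pics/t6.png

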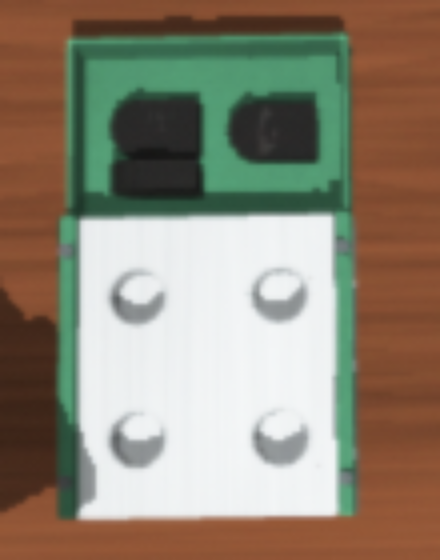

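The crop shows the bed bare and all three offcuts in the tray at (160,125), (158,175) and (275,125). I'll return the brush to its pad, then look at the bores and sleeves from close up.

```bash
python3 - <<'E'
from h import *
Rp=R(179.7)
ctrl.move_ptp([509.5,351,180],Rp)
ctrl.move_l([509.5,351,60],vel=120)
print(ctrl.move_l([509.5,351,37.5],vel=25,threshold=6), sensors.read_state()["eef_pos"])
ctrl.gripper_to(85)
ctrl.move_l([509.5,351,200],vel=200)
p,W=cloud("wrist"); print("brush",rail(W,(509,351)))
p,W=cloud("top"); print("brush top",rail(W,(509,351)))
# bed from wrist, high above
for th in (89,):
    ctrl.move_ptp([500,62,260],R(th)) if ctrl.solve_ik([500,62,260],R(th)) is not None else print("no")
p,W=cloud("wrist","w7"); np.savez("pics/w7.npz",p=p,W=W)
s=sensors.read_state(); print(s["eef_pos"],s["t"])
z=W[...,2]; pl=(abs(W[...,0]-546)<100)&(abs(W[...,1]-62)<85)
print(np.nanmedian(z[pl]))
for a,X,m in blobs(pl&(z<44),W,60): print(a,rect(X))
E
```

```text
True [509.15388153 350.76391948  39.48651498]
brush (array([515.21765137, 322.00567627]), -0.6165771484375, (36.073551177978516, 148.20223999023438), np.float64(80.18414934962723))
brush top (array([515.76379395, 320.8614502 ]), -0.10697174072265625, (37.43886947631836, 147.74411010742188), np.float64(79.0064634710853))
[499.93024227  62.78678306 259.43223734] 37.8167
330.6314760848343
754 (array([600.5, 111.2]), array([35.2, 31.9]), 42.2)
769 (array([497.3, 112.7]), array([36.4, 37.4]), 65.3)
570 (array([496. ,   8.8]), array([29.7, 33.6]), 52.5)
579 (array([601.3,   7.7]), array([37.1, 25.2]), 42.9)
```

View pics/w7.png

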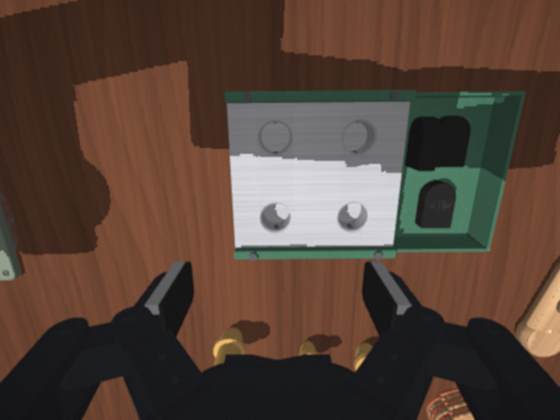

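The wrist view shows the empty bores at (275,137), (358,137), (276,216) and (352,215), with the offcuts in the tray. The brush has been knocked about 30 mm off the pad centre, to y≈321, and I'll fix that at the end. Next I'll measure each bore and sleeve with the camera straight overhead. I'll use the same tool yaw for all of them so that calibration bias cancels.

```bash
cat >> h.py <<'E'
TH=89.3
def over(xy,kind,zt=None):
    """camera straight above xy; return circle centre (world mm) and fitted diameters"""
    z0=50. if kind=="bore" else 80.
    u=R(TH)[:,0]; t=np.array([xy[0],xy[1],0])-78.2*u; t[2]=zt or (150 if kind=="bore" else 175)
    ctrl.move_ptp(t,R(TH)); ctrl.hold(0.15)
    c=optics.camera_params("wrist"); s=sensors.read_state(); p,W=cloud("wrist")
    z=cv2.medianBlur(np.nan_to_num(W[...,2]).astype(np.float32),5)
    near=np.hypot(W[...,0]-xy[0],W[...,1]-xy[1])<32
    m=near&((z<45) if kind=="bore" else (z>70))
    a,X,m=max(blobs(m,W),key=lambda b:b[0])
    ct=max(cv2.findContours(m.astype(np.uint8),cv2.RETR_EXTERNAL,cv2.CHAIN_APPROX_NONE)[0],key=len)[:,0].astype(float)
    K=c["mtx"];T=c["T_tool_cam"];Rt=np.array(s["eef_rot"])
    d=np.c_[(ct[:,0]-K[0,2])/K[0,0],(ct[:,1]-K[1,2])/K[1,1],np.ones(len(ct))]@(Rt@T[:3,:3]).T
    o=Rt@T[:3,3]+np.array(s["eef_pos"])
    P=o+d*((z0-o[2])/d[:,2])[:,None]
    e=cv2.fitEllipse(P[:,:2].astype(np.float32)); return np.array(e[0]),np.round(e[1],1)
E
python3 - <<'E'
from h import *
import json
u=np.array([np.cos(np.radians(-.7)),np.sin(np.radians(-.7))]); v=np.array([-u[1],u[0]]); c=np.array([546.5,62.2])
B=[]
for a,b in ((-50,50),(-50,-50),(50,-50),(50,50)):
    r=over(c+a*u+b*v,"bore"); print(a,b,np.round(r[0],1),r[1]); B.append(r[0].tolist())
json.dump(B,open("bores.json","w"))
B=np.array(B); print("centre",B.mean(0),"yaw",np.degrees(np.arctan2(*((B[2]+B[3]-B[0]-B[1])[::-1]))), np.linalg.norm(B-np.roll(B,1,0),axis=1))
for xy in ((418.3,-212.6),(408.7,-337.1)): r=over(xy,"sleeve"); print(np.round(r[0],1),r[1])
print(sensors.read_state()["t"])
E
```

```text
-50 50 [497.6 113.2] [35.9 36.1]
-50 -50 [496.8  13.1] [35.9 36. ]
50 -50 [596.8  12.5] [35.8 36. ]
50 50 [597.6 112.4] [35.9 36. ]
centre [547.18078613  62.81452727] yaw -0.41838540216013526 [100.01736167 100.06404214 100.00507602  99.98646084]
[ 419.2 -212.9] [34.9 35. ]
[ 409.4 -337.7] [34.9 35.1]
42.9417
```

```bash
cat > ins.py <<'E'
from h import *
import json,sys
def insert(xy,bore,regrip=False,off=None):
    Rt=R(TH); ctrl.gripper_to(62,100)
    m,d=over(xy,"sleeve"); print("sleeve",np.round(m,2),d)
    assert 33<d[0]<37 and 33<d[1]<37
    ctrl.move_ptp([*m,150],Rt)
    print("touch",ctrl.move_l([*m,35],vel=120,threshold=12))
    ctrl.gripper_to(0,100); s=sensors.read_state(); g=np.array(s["eef_pos"]); print("grip",s["grip_width"],s["grasp_force"],np.round(g,2))
    assert s["grip_width"]>28
    if regrip:
        ctrl.gripper_to(62,100); ctrl.move_l([*m,150],vel=150)
        m2,d=over(m,"sleeve"); off=m2-g[:2]; print("after",np.round(m2,2),"off",np.round(off,2))
        ctrl.move_ptp([*m,150],Rt); ctrl.move_l([*m,35],vel=120,threshold=12); ctrl.gripper_to(0,100)
        g=np.array(sensors.read_state()["eef_pos"])
    off=np.array(off); off=np.array([off[0],(m-g[:2])[1] if not regrip else off[1]])
    t=np.array(bore)-off
    ctrl.move_l([*m,190],vel=200)
    ctrl.move_ptp([*t,150],Rt)
    ctrl.move_l([*t,g[2]+53],vel=100); ctrl.hold(0.2)
    e=np.array(sensors.read_state()["eef_pos"])[:2]-t; print("err",np.round(e,2))
    hit=ctrl.move_l([*(t-e),g[2]+8],vel=25,threshold=45)
    s=sensors.read_state(); print("press",hit,np.round(np.array(s["eef_pos"])-[*t,g[2]+20],2),np.round(s["force"],1),s["grip_width"])
    ctrl.gripper_to(62,100); ctrl.move_l([*t,160],vel=150)
    p,W=cloud("wrist"); z=W[...,2]; k=np.hypot(W[...,0]-bore[0],W[...,1]-bore[1])<22
    X=W[k&(z>80)]; print("top z",np.round(np.median(X[:,2]),1),"t",sensors.read_state()["t"])
    return off
if __name__=="__main__":
    B=json.load(open("bores.json"))
    off=insert((409.4,-337.7),B[1],True); json.dump(off.tolist(),open("off.json","w")); print(off)
    r=over(B[1],"seat",190); print("seat",np.round(r[0]-B[1],2),r[1])
E
python3 ins.py
```

```text
sleeve [ 409.33 -337.72] [34.9 35. ]
touch False
grip 34.077842334893994 98.9265775680542 [ 409.87 -338.41   36.18]
after [ 409.69 -337.85] off [-0.18  0.55]
err [ 0.81 -0.08]
press True [0.29 0.04 0.05] [-0.6  0.   5.5] 33.92114968261133
top z 247.3 t 55.325
[-0.17775265  0.55078019]
seat [ 1.33 -0.08] [37.8 38. ]
```

```bash
cat >> h.py <<'E'
def seat(b):
    p,W=None,None
    r=over(b,"seat",190); p,W=cloud("wrist"); z=W[...,2]; rr=np.hypot(W[...,0]-b[0],W[...,1]-b[1])
    n=(rr>10)&(rr<16); sh=(rr>20)&(rr<23); pl=(rr>30)&(rr<40)&(z>40)
    q=W[n&(z>85)]; A=np.c_[q[:,:2]-q[:,:2].mean(0),np.ones(len(q))]; f=np.linalg.lstsq(A,q[:,2],rcond=None)[0]
    print("seat d",np.round(r[0]-b,2),"top",np.round(np.median(z[n]),1),"shoulder",np.round(np.median(z[sh]),1),"plate",np.round(np.median(z[pl]),1),"tilt",np.round(f[:2],3))
E
python3 - <<'E'
from h import *
import json
B=np.array(json.load(open("bores.json"))); seat(B[1])
E
cat > run2.py <<'E'
from ins import *
B=np.array(json.load(open("bores.json"))); off=json.load(open("off.json"))
insert((419.2,-212.9),B[0],off=off); seat(B[0])
E
python3 run2.py
```

```text
seat d [ 1.23 -0.11] top 100.8 shoulder 58.8 plate 50.4 tilt [-0.011 -0.001]
sleeve [ 419.13 -212.91] [34.8 35.1]
touch False
grip 34.39967772263525 98.94016027450562 [ 419.74 -213.42   36.07]
err [0.83 0.06]
press True [ 0.23 -0.01  0.12] [-0.6 -0.8  5.6] 34.472932644066795
top z 247.3 t 65.4917
seat d [ 1.32 -0.18] top 100.8 shoulder 58.9 plate 50.4 tilt [-0.017  0.001]
```

Both sleeves are flush: each shoulder reads 8.4 mm above the plate, against 8 mm nominal. I'll insert the other two.

```bash
python3 - <<'E'
from ins import *
B=np.array(json.load(open("bores.json"))); off=json.load(open("off.json"))
insert((518.6,-375.3),B[2],off=off); seat(B[2])
insert((642.6,-247.8),B[3],off=off); seat(B[3])
ctrl.move_ptp([500,200,260],R(TH))
p,W=cloud("top","t9"); print("brush",rail(W,(510,335)),sensors.read_state()["t"])
cv2.imwrite("pics/t9.png",cv2.resize(p[120:320,80:460,::-1],None,fx=2,fy=2))
E
```

```text
sleeve [ 519.25 -375.94] [34.9 35. ]
touch False
grip 34.583499666729395 99.0120792388916 [ 519.92 -376.67   36.45]
err [ 0.87 -0.08]
press True [0.21 0.05 0.04] [ 0.3 -0.3  4.9] 34.08428866412162
top z 247.3 t 76.3
seat d [ 1.29 -0.18] top 100.8 shoulder 59.0 plate 50.4 tilt [-0.012  0.   ]
sleeve [ 643.65 -247.79] [35.  35.1]
touch False
grip 34.348546220162056 99.05256628990173 [ 644.5  -248.29   36.58]
err [0.88 0.07]
press True [0.24 0.07 0.01] [-1.6  0.7  5. ] 33.945212642090766
top z 247.2 t 86.2583
seat d [ 1.27 -0.06] top 100.9 shoulder 59.0 plate 50.4 tilt [-0.015  0.002]
brush (array([579.76586914, 323.18942261]), 25.941774368286133, (25.511144638061523, 13.34706974029541), np.float64(79.4319022948342)) 87.8167
```

View pics/t9.png

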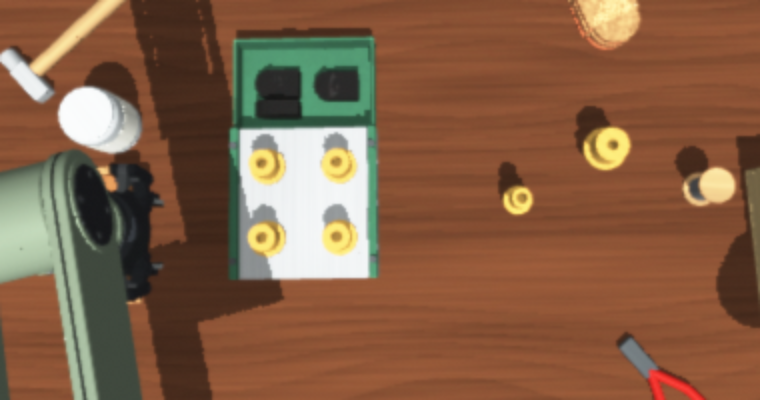

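The top crop shows all four sleeves seated, at (266,165), (338,163), (266,238) and (340,238). The offcuts are in the tray and the look-alike sleeves are untouched. The last step is to re-seat the brush.

```bash
python3 - <<'E'
from h import *
ctrl.gripper_to(85,80)
ctrl.move_ptp([515.4,321.5,200],R(179.7)); p,W=cloud("wrist"); c,a,wh,z=rail(W,(515,322)); print(c,a,wh,z)
assert min(wh)<40 and 78<z<83
ctrl.move_ptp([*c,150],R(180+a))
print(ctrl.move_l([*c,39],vel=80,threshold=12)); ctrl.gripper_to(0,90); s=sensors.read_state(); print(s["grip_width"],s["eef_pos"])
assert s["grip_width"]>28
ctrl.move_l([*c,90],vel=100)
t=[509.5,351]; ctrl.move_l([*t,90],R(179.6),vel=100)
print(ctrl.move_l([*t,37],vel=25,threshold=6),sensors.read_state()["eef_pos"])
ctrl.gripper_to(85); ctrl.move_l([*t,200],vel=200)
p,W=cloud("wrist"); print(rail(W,t))
ctrl.move_ptp([400,100,330],R(89.3))
p,W=cloud("top","t10"); print(rail(W,t)); zz=W[...,2]
b=(abs(W[...,0]-505)<130)&(abs(W[...,1]-348)<70)&(zz>3)&(zz<11)
for aa,X,m in blobs(b,W,200): print("pad",aa,rect(X))
print(sensors.read_state()["t"])
E
```

```text
[515.33813477 321.98059082] -0.6299057006835938 (36.07809066772461, 147.69081115722656) 80.18091705897534
False
35.025310653700174 [515.74490182 322.08303196  39.41904446]
True [509.48918822 350.96399138  39.40027576]
(array([509.49261475, 351.10067749]), -0.3502197265625, (36.034122467041016, 148.282958984375), np.float64(80.21875950907112))
(array([509.534729  , 349.75628662]), 0.13635894656181335, (149.9384765625, 38.30379867553711), np.float64(78.76328827018179))
pad 676 (array([512.5, 352.4]), array([205.9,  97.1]), 1.4)
97.5583
```

View pics/t10.png

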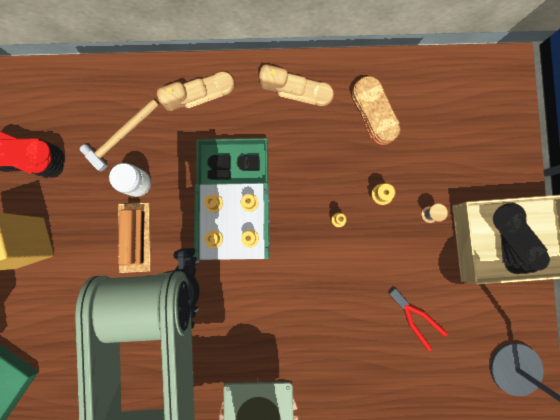

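The top view shows the brush centred on its pad at (133,237), four sleeves in the bores, the offcuts in the tray, and the tin, spool and look-alike sleeves in place. I'm handing it in.

```bash
python3 -c "
from plant import ctrl; print(ctrl.finish_job())"
```

```text
the job is handed in; nothing more can be done
None
```

I handed the job in at about 98 s with all three offcuts in the tray, all four 36 mm sleeves pressed flush in the bores, the brush back on the middle of its pad, and everything else undisturbed; the hand-in returned no verdict.

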